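# Set a slate over the board's edge for snapping

## Robot

A 6-joint arm with a two-finger parallel gripper is mounted at the origin on a cart in front of the work surface, level with it; the furniture and walls round the work are solid. World frame = base frame: x ahead of the robot, y to its left, z up, the work surface at z = 0. Lengths are in m, angles in degrees, forces in N, time in s.
With the tool pointing down it reaches from about 0.375 to 0.75 m from the base axis. Payload 9 kg.
Tool frame: the origin (TCP) lies where the fingers leave the gripper's body, on its centre line; the fingertips stand 73 mm ahead of it and the grasp point (between the pads) lies 54 mm ahead of it (robot.tip_reach is the distance from the TCP to the fingertips, in m); z points along the fingers, y is the direction in which the jaws open and shut (so a half turn about z gives the same grasp; the last joint's range is limited). The gripper opens to 85 mm and grips with 20 to 120 N. Pads are 22 mm wide; open, the fingers measure 114 mm over their backs; the gripper's body (76 mm by 85 mm) begins 54 mm behind the grasp point. The pads swing forward as they close: fully open they stand 13 mm farther back than shut.
Start: joints at [-78.535, 5.964, 5.575, 89.605, 0, 77.527], TCP at [0.243, -0.548, 0.304] pointing down, gripper open.
Joint ranges: [-171.21, 171.21], [-48.23, 106.86], [-62.78, 66.21], [-105.2, 120.99], [-86.42, 89.51], [-180, 180]. Speed limits (degrees/s): [127.2, 127.2, 147.25, 180, 180, 180].

## Interface

Orientations are given as [roll, pitch, yaw] about the fixed x, y, z axes, in that order (R = Rz(yaw) Ry(pitch) Rx(roll)).
In Python, from plant import robot gives the robot as it stands. Calls block until the motion is done:
- robot.move_pose(position, orientation): joint-space move of the TCP to a pose.
- robot.line_to(position, vel=0.15, rotation=None, guard=None): straight line of the TCP; rotation=None keeps the orientation; vel is the mean speed in m/s. With guard (N) it stops when the force on the tool has changed by that much, and returns True; else False.
- robot.goto_joints(angles): joint-space move.
- robot.set_gripper(opening): finger opening in m; the grip force is fixed at half the most; returns when the fingers have stopped.
- robot.pause(seconds).
- robot.ik(position, orientation): joint angles nearest the present ones, or None.
- robot.observe(): the state.
- robot.grab_frame(name): name is "scene" or "top" or "wrist"; returns the picture (420x560x3 uint8, blue, green, red); there is no depth.
- robot.get_calibration(name): a dict with "vertical_fov" (degrees; the focal length in pixels is half the picture's height over the tangent of half this angle, whatever the lens; pixels are square), "cx", "cy" (the principal point, pixels), "rvec" (rotation vector, rad) and "tvec" (3), from world to camera coordinates, as OpenCV has them. Camera axes: x right, y down, z forward; pixel columns grow to the right and rows downward; lengths in m; the calibration is good to about 2 mm. A picture is of the moment at which its call begins: read the wrist's pose just before it. get_calibration takes no time and is no camera call; for the wrist camera it gives the pose at the moment of the call.
A pose or a line that the arm cannot do raises robot.IKError and nothing moves.
- robot.job_done(): hands the job in, once; it reports no verdict.
The state is a dict: "time": time; "q": joint angles; "qvel": joint speeds; "joint_torque": joint torques, N m; "tool_pos": TCP position; "tcp_rot": TCP orientation; "ft_force": force on the tool from outside, world axes, zero at the start; "torque": the same for the moment, N m; "gripper_width": finger opening in m.
Only numpy, scipy, OpenCV 4.12 (cv2) and the standard library are available. Lean on these libraries where they do the work, as an engineer would, in place of code of your own. Each camera call takes 0.05 s, during which the arm holds its last target. There are 200 camera calls.

## Task

The slate lying on the plywood board is to be snapped along its chalk line over the board's right-hand end. Push it along the board with your fingertips, without gripping or lifting it, until the chalk line lies along that edge, so that the marked strip overhangs squarely and the rest lies flat on the board. Leave the other things where they are.

Things in the scene. Friction and masses are not known exactly. Their poses are not given: they have to be found in the camera images.
- slate_center (a point): Centre (half-way up) of the loose dark grey roofing slate, a flat rectangle 120 mm (its x) by 190 mm (its y) by 7 mm thick, 0.25 to 0.5 kg, lying on the board. Its y axis points along its length away from the end with the chalk line, roughly to the robot's left; x across it, z up. Its end faces are at y = -95 mm (chalk end, robot's right) and y = +95 mm.
- chalk_line (a point): Middle of the thin white chalk line on the slate's upper face, ruled straight across its width, parallel to its x axis, 50 mm from its right-hand end (45 mm from its centre). Axes as the slate's.
- board_edge (a point): Middle of the upper edge of the board's right-hand end. The board is a pale plywood rectangle, 290 mm (x) by 440 mm (y) by 12 mm thick, fixed to the table top. The edge is straight and runs along the point's x axis (145 mm each way); the point's y axis points along the board to its other end, 440 mm away, roughly to the robot's left; z up; the point is at the height of the board's upper face, 12 mm above the table.
- block: Small loose wooden off-cut, 38x60x19 mm, lying on the board beside the slate near one long edge; origin at the centre of its underside. To be left alone.
- small_spanner: Loose steel combination spanner, 26x136x5 mm, lying on the board beside the slate near the other long edge; origin at the centre of its underside. To be left alone.
- measure: Loose yellow tape measure, 36x77x62 mm, standing on the table to the right of the board; origin at the centre of its underside. To be left alone.
- pliers: Loose pliers with red handles, 65x158x14 mm, lying on the table to the right of the board; origin at the centre of the underside. To be left alone.

How it is judged (in metres and radians):
At the end, for the whole second after the job is handed in: The middle of the chalk line is within 6 mm of the board's right-hand edge (measured along the board), the slate is square to that edge within 0.09 rad, lies flat on the board, and its whole width is on the edge (chalk line's middle within 85 mm of the edge's middle) (y of chalk_line in the frame of board_edge between -0.006 and 0.006 m and angle between the y axis of slate_center and the y axis of board_edge, either way round below 0.09 rad and x of chalk_line in the frame of board_edge between -0.085 and 0.085 m and z of slate_center in the frame of board_edge between 0 and 0.007 m and angle between slate_center's own z axis and vertical below 0.03 rad); the robot touches nothing.
It fails at once if the slate is lifted off the board (its centre rises more than 8 mm) (z of slate_center in the frame of board_edge above 0.0115 m).
It fails at once if the slate is tipped by more than 0.15 rad (angle between slate_center's own z axis and vertical above 0.15 rad).
It fails at once if the wooden off-cut, spanner, tape measure or pliers is moved by more than 20 mm (distance of any of block, small_spanner, measure, pliers from where it was at the start of the episode above 0.02 m).
It also fails if it takes over 48 s, if anything falls off the work surface, if the arm or the gripper's body presses on something with over 40 N, if the wrist force passes 120 N, or if a joint passes its speed limit or range.

## Working session

There is one attempt and no reset: what is moved stays moved. The work goes in short steps, each a Python script; the robot and the scene stay as the last script left them, time stands still between calls to the robot, and variables do not carry over. Pictures are saved under pics/ and viewed, about 8 in all and at most 12, crops included, and the job is handed in when it is done.

```bash
mkdir -p pics; ls; python3 - <<'E'
from plant import robot
import cv2
for n in("top","scene"):
    cv2.imwrite(f"pics/{n}0.png",cv2.resize(robot.grab_frame(n),(800,600),interpolation=cv2.INTER_CUBIC))
    print(n,robot.get_calibration(n))
s=robot.observe();print(s["time"],s["tcp_rot"],s["gripper_width"],robot.tip_reach)
E
```

```text
pics
top {'vertical_fov': 50.83656888478279, 'cx': 279.7272251899748, 'cy': 211.6015394859669, 'rvec': array([ 1.58293658, -2.57549254,  0.27421966]), 'tvec': array([0.08489337, 0.51642917, 1.01050947])}
scene {'vertical_fov': 47.32597020487336, 'cx': 285.8588605153573, 'cy': 210.17066877778248, 'rvec': array([ 2.38404704, -0.56696416,  0.22785734]), 'tvec': array([-0.52483993,  0.10434281,  1.19231358])}
0.1 [-1.79936810e+02 -1.55690658e-02  2.39374770e+01] 0.08571888479380065 0.0726
```

View pics/top0.png

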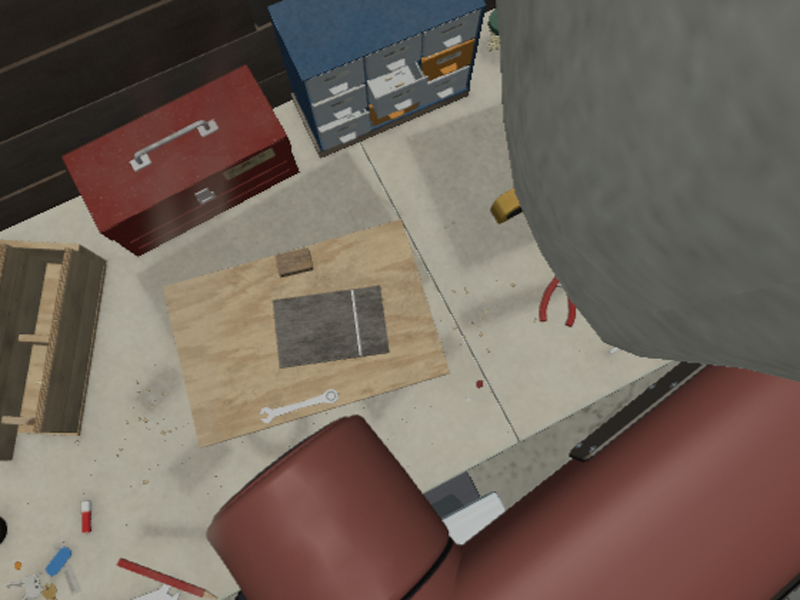

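View pics/scene0.png

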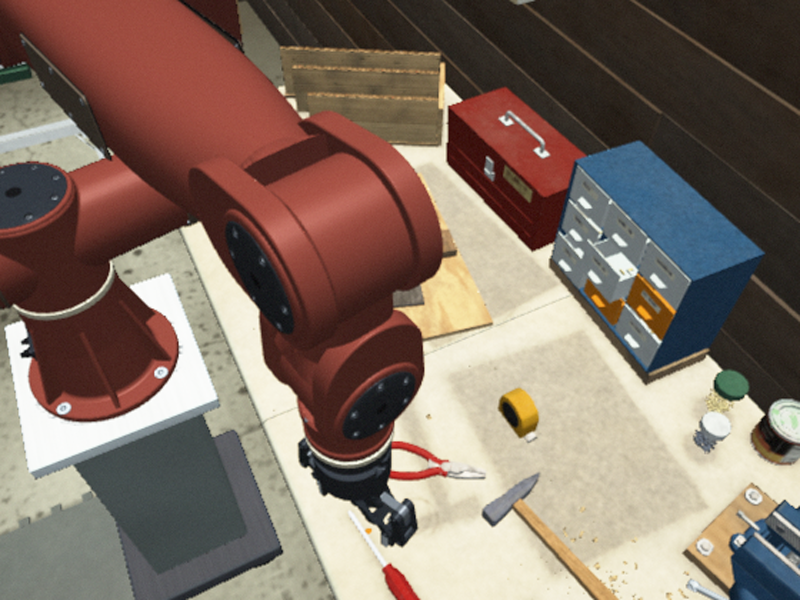

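Top view (800x600): board corners are about (165,288), (403,221), (448,374) and (201,446). Slate corners are about (273,299), (381,286), (389,353) and (279,367), and the chalk line runs (352,290)-(360,356). The scene view is mostly blocked by the arm; it shows the tape measure and pliers right of the board.

```bash
cat > h.py <<'E'
import numpy as np, cv2
from plant import robot
def ray(px,c):
    f=210/np.tan(np.radians(c["vertical_fov"]/2)); R=cv2.Rodrigues(c["rvec"])[0]
    px=np.atleast_2d(px).astype(float)
    d=np.c_[(px-[c["cx"],c["cy"]])/f,np.ones(len(px))]@R
    return -R.T@c["tvec"],d
def toplane(px,c,z):
    o,d=ray(px,c); return (o+d*((z-o[2])/d[:,2])[:,None])[:,:2]
def v2p(v): return (np.array(v)+.5)*.7-.5
def proj(P,c):
    f=210/np.tan(np.radians(c["vertical_fov"]/2)); K=np.array([[f,0,c["cx"]],[0,f,c["cy"]],[0,0,1]])
    return cv2.projectPoints(np.array(P,float),c["rvec"],c["tvec"],K,None)[0][:,0]
E
python3 - <<'E'
from h import *
np.set_printoptions(precision=4,suppress=True)
c=robot.get_calibration("top")
print("cam",ray([0,0],c)[0])
for n,v,z in(("board",[(165,288),(403,221),(448,374),(201,446)],.012),("slate",[(273,299),(381,286),(389,353),(279,367)],.019),("chalk",[(352,290),(360,356)],.019),
 ("block",[(277,253),(310,249),(313,270),(280,276)],.031),("spanner",[(262,414),(337,396)],.017)):
    p=toplane(v2p(v),c,z); print(n,p.tolist(),np.linalg.norm(p-np.roll(p,-1,0),axis=1))
    d=p[0]-p[1] if n in("board","slate") else p[1]-p[0]; print(np.degrees(np.arctan2(d[1],d[0])))
E
```

```text
cam [ 0.3034 -0.0536  1.0955]
board [[0.7168788864928838, 0.19545834691533476], [0.6385543698750857, -0.23478314103650622], [0.35799833269462367, -0.17876070016349732], [0.4382368864337908, 0.24578013557627115]] [0.4373 0.2861 0.4321 0.2831]
79.6824188557828
slate [[0.6110898056972369, 0.033560609706964104], [0.5469798497320846, -0.14492754922076462], [0.435138291178813, -0.10444511167636596], [0.49837906527132003, 0.07365943507954704]] [0.1897 0.1189 0.189  0.1196]
70.2425620656624
chalk [[0.5634360018776439, -0.09641996271107803], [0.45294298441795505, -0.057828402529128894]] [0.117 0.117]
160.74737895701077
block [[0.6796328760511768, -0.00786903144416562], [0.6601856383349125, -0.0625430510627269], [0.6233454543035225, -0.05099364260133311], [0.6394474341154841, 0.004768536666032296]] [0.058  0.0386 0.058  0.0421]
-109.58018335094042
spanner [[0.43966345785850736, 0.13233431368167942], [0.40974069723111556, 0.0068301960226355915]] [0.129 0.129]
-103.4101354561275
```

```bash
python3 - <<'E'
from h import *
from scipy.spatial.transform import Rotation as Ro
np.set_printoptions(precision=4,suppress=True)
s=robot.observe();c=robot.get_calibration("wrist")
R=Ro.from_euler("xyz",s["tcp_rot"],degrees=True).as_matrix()
Rc=cv2.Rodrigues(c["rvec"])[0]
off=R.T@(ray([0,0],c)[0]-s["tool_pos"]); print("cam in tool",off,"axes",(Rc@R).T)
psi=70.2 if off[0]<0 else -109.8
print(psi)
robot.move_pose([0.52,-0.03,0.32],[180,0,psi]); robot.pause(.3)
s=robot.observe();print(s["time"],s["tool_pos"],s["tcp_rot"],s["q"])
c=robot.get_calibration("wrist");print(c); np.save("c1.npy",c)
cv2.imwrite("pics/w1.png",cv2.resize(robot.grab_frame("wrist"),(800,600),interpolation=cv2.INTER_CUBIC))
E
```

```text
cam in tool [ 0.0731 -0.0009 -0.0707] axes [[ 0.0005 -0.9589 -0.2838]
 [ 1.      0.0002  0.001 ]
 [-0.0009 -0.2838  0.9589]]
-109.8
2.85 [ 0.52   -0.0302  0.32  ] [ 179.9949   -0.002  -109.83  ] [-17.7342  -7.6205  -6.2198  91.4059  -0.0018 -87.9042]
{'vertical_fov': 71.03258704286108, 'cx': 283.3396710674718, 'cy': 206.80214520386352, 'rvec': array([-0.5257, -3.014 , -0.4382]), 'tvec': array([ 0.4998, -0.1843,  0.3521])}
```

View pics/w1.png

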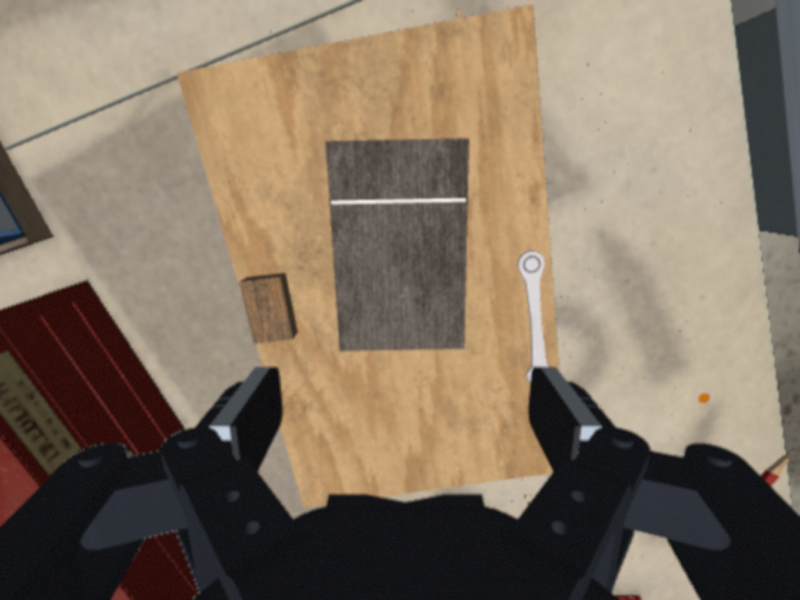

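Wrist view: board's right edge runs (180,73)-(534,5). Slate corners are (326,141), (469,139), (464,349) and (340,351). Chalk line runs (332,203)-(466,199), the block is at left and the spanner at right.

```bash
python3 - <<'E'
from h import *
np.set_printoptions(precision=4,suppress=True)
c=np.load("c1.npy",allow_pickle=True).item()
for n,v,z in(("edge",[(180,73),(534,5)],.012),("slate",[(326,141),(469,139),(464,349),(340,351)],.019),("chalk",[(332,203),(466,199)],.019),("block",[(243,281),(286,275),(296,338),(257,342)],.031),("spanner",[(531,264),(537,375)],.017),("leftedge",[(552,472)],.012)):
    p=toplane(v2p(v),c,z); print(n,p.tolist(),p.mean(0),np.linalg.norm(p-np.roll(p,-1,0),axis=1))
    d=p[1]-p[0]; print(np.degrees(np.arctan2(d[1],d[0])))
# two-view height check: slate far-left corner / chalk ends
ct=robot.get_calibration("top")
for a,b in(((352,290),(332,203)),((360,356),(466,199)),((403,221),(180,73)),((448,374),(534,5)),((273,299),(340,351)),((279,367),(464,349))):
    o1,d1=ray(v2p(a),ct);o2,d2=ray(v2p(b),c);d1,d2=d1[0],d2[0]
    t=np.linalg.lstsq(np.c_[d1,-d2],o2-o1,rcond=None)[0];print("tri",(o1+d1*t[0]+o2+d2*t[1])/2,"gap",np.linalg.norm(o1+d1*t[0]-o2-d2*t[1]))
E
```

```text
edge [[0.642309316937029, -0.231028631912494], [0.359543962649302, -0.1799065880060344]] [ 0.5009 -0.2055] [0.2873 0.2873]
169.7520134671046
slate [[0.5498601279669967, -0.14203237047467684], [0.43750877345174083, -0.10323114198888261], [0.49833757537935014, 0.07579528088422277], [0.6110084649742763, 0.037522401657562404]] [ 0.5242 -0.033 ] [0.1189 0.1891 0.119  0.1897]
160.9473334830624
chalk [[0.5646185892304976, -0.09368093811392486], [0.45443889946391447, -0.05761922184702845]] [ 0.5095 -0.0757] [0.1159 0.1159]
161.8767735092742
block [[0.6624572955560806, -0.05805718144625408], [0.6244080089993739, -0.05016953673099586], [0.6404729920883976, 0.007433462724853707], [0.6760028088580698, -0.0011134800198425998]] [ 0.6508 -0.0255] [0.0389 0.0598 0.0365 0.0585]
168.28842573514947
spanner [[0.41602707373579967, 0.017512029506134022], [0.43922871425296234, 0.12739039585202452]] [0.4276 0.0725] [0.1123 0.1123]
78.07671731050323
leftedge [[0.45262144933190335, 0.24757757545026354]] [0.4526 0.2476] [0.]Traceback (most recent call last):
  File "<stdin>", line 6, in <module>
IndexError: index 1 is out of bounds for axis 0 with size 1
```

```bash
cat >> h.py <<'E'
E0=np.array([0.501,-0.2055]); A=79.7   # board edge middle, y-axis heading
def b2w(x,y):
    a=np.radians(A); return E0+x*np.array([np.sin(a),-np.cos(a)])+y*np.array([np.cos(a),np.sin(a)])
def tool(x,y,th,gap):
    """TCP xy when slate's +y end-face middle is at board (x,y), slate turned th deg vs board, fingers' centre gap behind face"""
    a=np.radians(th); return b2w(x-gap*np.sin(a),y+gap*np.cos(a))
E
python3 - <<'E'
from h import *
x,y,th=.006,.268,-8.7
p=tool(x,y,th,.04); r=[180,0,A+th-180]
robot.move_pose([*p,.13],r); robot.line_to([*p,.096],.08); robot.pause(.2)
hit=robot.line_to([*p,.062],.015,guard=3)
s=robot.observe(); zc=s["tool_pos"][2]; print(hit,zc,s["ft_force"],s["time"])
if hit:
    z=zc+.003; robot.line_to([*p,z],.02)
    q=tool(x,y,th,.015); robot.line_to([*q,z],.06)
    for f in(.25,.5,.75,.93):
        t=th*(1-f); q=tool(x+(-.010-x)*f,y+(.140-y)*f,t,.011)
        robot.line_to([*q,z],.04,rotation=[180,0,A+t-180]); s=robot.observe(); print(s["ft_force"],s["tool_pos"])
    open("z.txt","w").write(str(z))
    robot.pause(.3)
    c=robot.get_calibration("wrist"); np.save("c2.npy",c)
    cv2.imwrite("pics/w2.png",cv2.resize(robot.grab_frame("wrist"),(800,600),interpolation=cv2.INTER_CUBIC))
print(robot.observe()["time"])
E
```

```text
True 0.07149266072785182 [-1.61379997  0.62092237  4.20046841] 6.1083
[ 0.14190936 -0.1030367  -0.12169082] [0.54838296 0.03677449 0.07452265]
[-0.81741289 -0.2776772   0.28781193] [0.53830971 0.0060884  0.07449251]
[0.67614297 0.38960977 0.45895207] [ 0.52824453 -0.02461394  0.07452582]
[0.36319165 1.57961769 0.53299323] [ 0.52093443 -0.04681841  0.07449833]
11.075
```

View pics/w2.png

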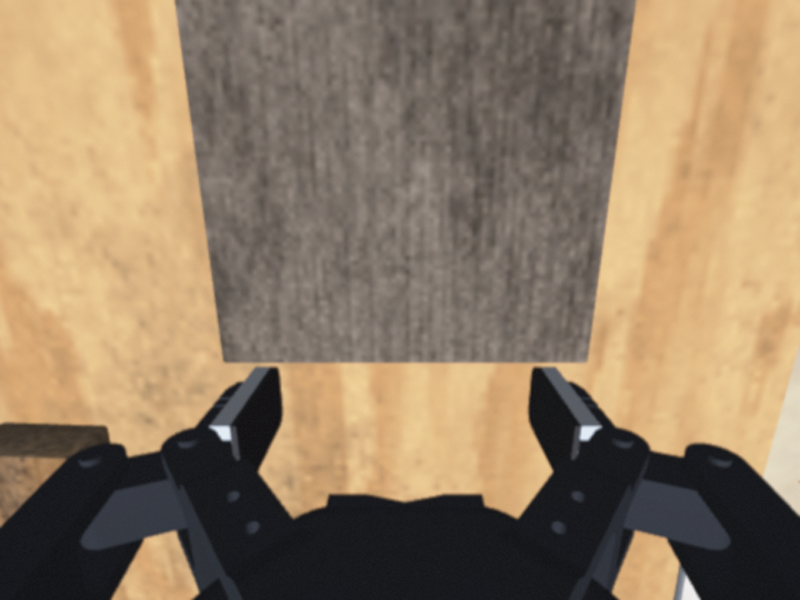

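The view shows the slate's end, (222,361)-(588,361), parallel to and against both fingers. The edge is out of view, so I'll back off, rise and look.

```bash
python3 - <<'E'
from h import *
z=float(open("z.txt").read())
s=robot.observe(); p=s["tool_pos"]; print(p,s["tcp_rot"])
d=np.array([*(b2w(0,1)-b2w(0,0)),0]); 
robot.line_to(p+.012*d,.05); robot.line_to(p+.012*d+[0,0,.12],.2)
robot.move_pose([*b2w(-.01,.09),.28],[180,0,A-180]); robot.pause(.3)
c=robot.get_calibration("wrist"); np.save("c3.npy",c)
f=robot.grab_frame("wrist"); np.save("f3.npy",f)
cv2.imwrite("pics/w3.png",cv2.resize(f,(800,600),interpolation=cv2.INTER_CUBIC))
print(robot.observe()["time"])
E
```

```text
[ 0.52098583 -0.04648326  0.0744759 ] [ 1.79997221e+02 -4.15328052e-03 -1.00901915e+02]
13.1083
```

View pics/w3.png

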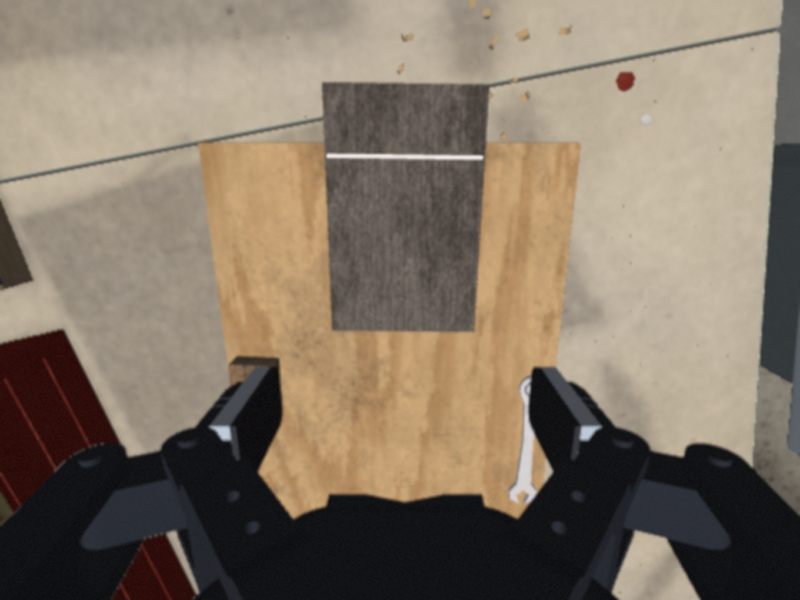

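Board's right edge runs (200,143)-(579,143) and the chalk line (327,156)-(484,158). Slate corners are (323,83), (489,86), (475,331) and (332,330), so the slate is nearly square with the chalk a few mm inside the edge.

```bash
cat > m.py <<'E'
from h import *
def meas(c,edge,chalk,ends):
    e=toplane(v2p(edge),c,.012);k=toplane(v2p(chalk),c,.019);s=toplane(v2p(ends),c,.019)
    d=(e[1]-e[0])/np.linalg.norm(e[1]-e[0]); n=np.array([d[1],-d[0]]); n*=np.sign(n[1])
    dy=(k-e[0])@n; sy=(s-e[0])@n
    print("edge mid",e.mean(0),"chalk y",dy,dy.mean(),"corner y (want -.05,-.05,.14,.14)",sy,"len",np.linalg.norm(s-np.roll(s,-1,0),axis=1))
    a=(s[2]+s[3]-s[0]-s[1]);print("slate ang",np.degrees(np.arctan2(a[1],a[0])),"board",np.degrees(np.arctan2(n[1],n[0])))
E
python3 - <<'E'
from m import *
np.set_printoptions(precision=4,suppress=True)
c=np.load("c3.npy",allow_pickle=True).item()
meas(c,[(200,143),(579,143)],[(327,156),(484,158)],[(323,83),(489,86),(475,331),(332,330)])
g=cv2.cvtColor(np.load("f3.npy"),cv2.COLOR_BGR2GRAY).astype(int)
for u in(180,200,365,385):print(u,g[92:110,u])
for u in(240,285,330):print(u,g[104:116,u])
E
```

```text
edge mid [ 0.5023 -0.2064] chalk y [0.0096 0.011 ] 0.010264534483027186 corner y (want -.05,-.05,.14,.14) [-0.0399 -0.0379  0.1494  0.1485] len [0.1185 0.1874 0.1203 0.1884]
slate ang 79.17840277494118 board 79.7911478240651
180 [106 150 172 176 174 171 166 158 161 166 171 171 171 169 168 168 168 168]
200 [161 157 156 156 154 154 153 152 160 169 171 172 172 169 170 170 170 171]
365 [152 151 150 149 148 146 146 144 153 160 162 163 164 164 165 161 160 155]
385 [170 171 171 171 169 169 165 157 156 162 164 166 166 166 167 167 167 169]
240 [ 86  84  93 145 215 226 177 114  89  85  82  77]
285 [ 97  99 101 129 191 225 214 159 109  92  87  83]
330 [ 81  82  81  93 145 215 228 187 119  89  85  82]
```

Measured 10 mm short and 0.6° off square, which matches the planned stop. Now the final push.

```bash
python3 - <<'E'
from h import *
z=float(open("z.txt").read()); r=[180,0,A-180]
p=tool(-.010,.1393,0,.036)
robot.move_pose([*p,.13],r); robot.line_to([*p,z],.06)
q=tool(-.009,.1490,0,.013); robot.line_to([*q,z],.05)
q=tool(-.010,.1393,0,.011); robot.line_to([*q,z],.02); robot.pause(.3)
s=robot.observe(); print(q,s["tool_pos"],s["ft_force"])
robot.line_to([*p,z],.05); robot.line_to([*p,.19],.2)
robot.move_pose([*b2w(-.01,.05),.26],r); robot.pause(.3)
c=robot.get_calibration("wrist"); np.save("c4.npy",c)
f=robot.grab_frame("wrist"); np.save("f4.npy",f)
cv2.imwrite("pics/w4.png",cv2.resize(f,(800,600),interpolation=cv2.INTER_CUBIC))
print(robot.observe()["time"])
E
```

```text
[ 0.51803512 -0.05583406] [ 0.51805733 -0.05584857  0.07450894] [-0.56651209 -0.50788485 -0.74318698]
18.7083
```

View pics/w4.png

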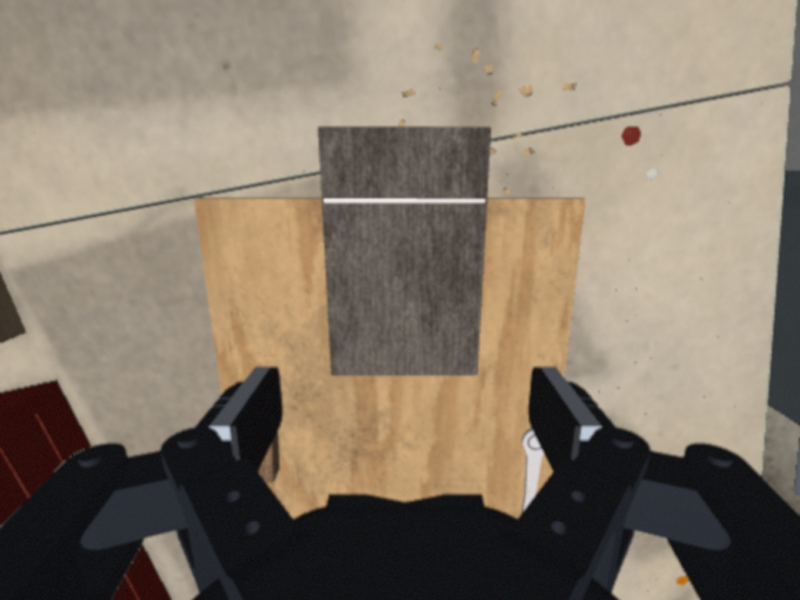

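The edge now runs (195,198)-(584,199) and the chalk line (323,201)-(485,201). Slate corners are (319,127), (490,127), (478,375) and (332,375), so it looks square.

```bash
python3 - <<'E'
from m import *
np.set_printoptions(precision=4,suppress=True)
c=np.load("c4.npy",allow_pickle=True).item()
meas(c,[(195,198),(584,199)],[(323,201),(485,201)],[(319,127),(490,127),(478,375),(332,375)])
for n,v in(("block before w3",[(640.5,7.4)]),):pass
ct=robot.get_calibration("top"); f=robot.grab_frame("top")
cv2.imwrite("pics/top4.png",cv2.resize(f,(800,600),interpolation=cv2.INTER_CUBIC)); print(robot.observe()["time"])
E
```

```text
edge mid [ 0.5023 -0.2065] chalk y [0.0015 0.0012] 0.0013035224608881207 corner y (want -.05,-.05,.14,.14) [-0.0484 -0.0487  0.1403  0.1406] len [0.1179 0.189  0.1194 0.1891]
slate ang 79.91331846542076 board 79.6660064015629
18.7583
```

View pics/top4.png

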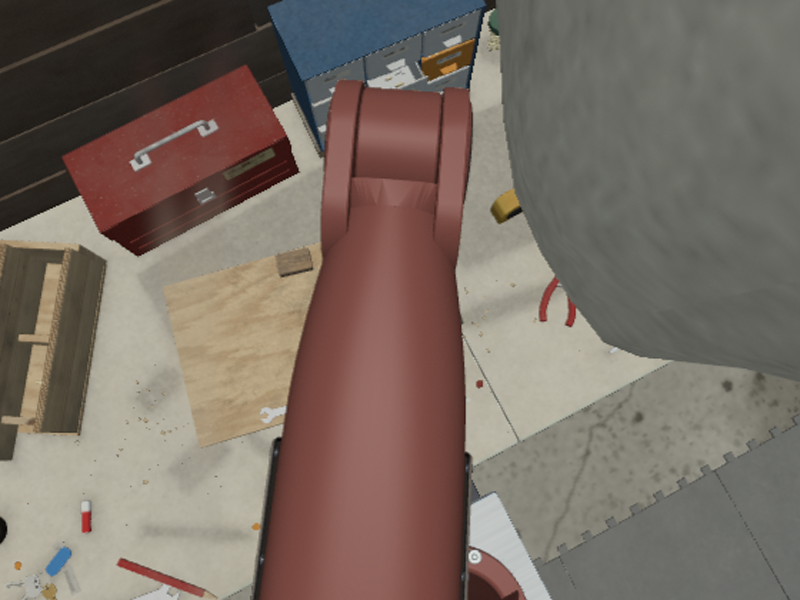

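In the top view the block at (294,262), the spanner end at (265,414), the tape measure and the pliers are all where they were at the start. The slate itself is hidden by the arm. The chalk error of about 1.3 mm is well inside 6 mm, so I'm handing in.

```bash
python3 -c "
from plant import robot
robot.job_done(); print(robot.observe()['time'])"
```

```text
the job is handed in; nothing more can be done
the job is handed in; nothing more can be done
```

The slate's chalk line now lies along the board's right-hand edge, and I've handed the job in. I pushed the slate's left end with the two open fingertips. The first push turned it about 8° and stopped 10 mm short on purpose; after a look from above, a second push finished it.

**Last wrist-camera check (good to about 2 mm):**
- **Chalk line:** about 1.3 mm inside the edge, against 6 mm allowed. The overhanging end measured 48.5 mm and the left end is 140.5 mm from the edge, against an ideal 50 and 140 mm.
- **Squareness:** about 0.25° (0.004 rad) off square, against 0.09 rad allowed.
- **Flatness:** the slate looked flat on the board, but I did not measure its tilt or height.

**Other things:** the block, the visible end of the spanner, the tape measure and the pliers appear at the same places in the top camera as at the start. The arm hid the slate and the rest of the spanner in that last top picture, so the slate's final position comes from the wrist camera alone.

**Time and contact:** about 19 s of the 48 s was used. The gripper was above the work and touching nothing when I handed in. I skipped the two-view height measurement; I used the stated heights, with sizes and positions agreeing between the two cameras to about 4 mm or better. The fingertips were set by touching the board.

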